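Lock the case column together

TASK

The column of stackable cases on the bench has been left unfinished: the green-handled case on top of the yellow-handled one is not locked. Slide it home first, under the rear cleats until its front drops behind the bead, then add the red-handled case on top the same way round and slide that home too. Push only as hard as it takes: the yellow-handled bottom case must stay where it stands (a few millimetres at most), no case may be tipped over, and the other things on the bench are left alone.

Things in the scene. Friction and masses are not known exactly. Their poses are not given: they have to be found in the camera images.
- base_case_center (a point): Bottom case of the column, yellow handle, 2.2 kg, loose on the bench. All 3 cases are alike: black tub, grey lid, 150 deep (x) x 120 wide (y), stack pitch 62. Point: middle axis, 31 above the underside. x to its rear (cleats), z up. Flat front face at x = -75 (middle clear; coloured latches at y = +-40), shell from 11 above the underside to the lid's top face at 62. Mm in all entries.
- middle_case_center (a point): Green-handled case, like the bottom one, 0.4 to 0.75 kg. It lies on the bottom case 9 to 15 mm too far forward (to -x), its plinth on the bead, leaning back 0.02 rad; not locked. Point: middle axis, 31 mm above its underside. Home on a case: straight over it, centres 62 mm apart, level with it; play then about 1.5 mm in x, 2 mm in y.
- loose_case_center (a point): Red-handled case, like the others, 0.4 to 0.75 kg, standing by itself on the bench, latches (front) at -x. Point: middle axis, 31 mm above its underside. Friction and masses differ from run to run. Sliding a case takes about 2 to 5 N; pushing it on against the cleat posts (about 15 N and up) slides the whole column over the bench, so stop as soon as the push stiffens.
- loose_case_handle (a point): Middle of the red carrying bar (each case has one): bar along x, 14 mm wide (y), 68 mm long, 13 mm deep, its top 1.5 mm below the lid's top face, sunk in a well 66 (x) x 90 (y) mm and 34 mm deep below the lid's face. Pinch it across y from above, a finger on either side. The point is 54 mm above the case's underside, 23 mm above its centre.
- loose_case_plinth (a point): Middle of the underside of the red case. Each case's underside: a plinth from x = -65.5 to +62 mm, 104 mm wide (y), 11 mm tall, and two flat tongues 3 mm thick at y = +-34 mm reaching back to x = +69 mm. On a lid the plinth stands between the side rails with 2 mm of play on either side; rails 5 mm tall, inner faces at y = +-54 mm, x from -60 to +60 mm.
- middle_case_cleats (a point): On the green case's lid top face, at its rear edge (x = +70, y = 0, 62 above its underside). Each lid has two rear cleats at y = +-34 mm: posts with front faces at x = +70 mm, lips 9 mm tall reaching forward to x = +63 mm, 6 mm free beneath. They stop a case being put straight down in place: set it 8 to 16 mm forward, then push it to +x so that the tongues run under the lips to the posts.
- middle_case_bead (a point): On the green case's lid top face, under the middle of its front bead (x = -70, y = 0, 62 above its underside). Each lid has this rounded bead across its front, 3 mm tall, 6 mm broad, 90 mm long. A case set down too far forward rests on it and leans back 0.02 rad; pushed home to +x, its front drops 3 mm behind the bead and is held.
- glue_bottle: white glue bottle with orange cap, 60 mm across, 190 mm tall; origin under its centre. Not part of the job.
- mallet: wooden joiner's mallet lying flat, about 270 mm long (head towards its +x, 120 mm wide), 75 mm tall; origin on the underside. Not part of the job.
- tape_measure: yellow tape measure, 70 x 72 mm, 38 mm tall; origin under its centre. Not part of the job.
- finish_can: blue-banded steel can, 86 mm across, 110 mm tall; origin under its centre. Not part of the job.
- offcut: pale wood offcut, 140 x 70 x 38 mm; origin under its centre. Not part of the job.
- screwdriver: screwdriver lying along its x axis; origin under its middle. Not part of the job.
- square: try square lying flat: wooden stock 110 mm, steel blade 150 mm; origin under the stock's middle. Not part of the job.
Not all that is in view belongs to the job. Leave any pink or turquoise look-alike of the part that bears base_case_center alone.

How it is judged (in metres and radians):
On the way, in this order (a step that is already met when the one before it is completed fails the run):
1. the green-handled case is slid home on the yellow-handled one (x of middle_case_center in the frame of base_case_center between -0.003 and 0.003 m and y of middle_case_center in the frame of base_case_center between -0.0035 and 0.0035 m and z of middle_case_center in the frame of base_case_center between 0.06 and 0.0633 m and angle between the z axis of middle_case_center and the z axis of base_case_center, either way round below 0.012 rad and angle between the x axis of middle_case_center and the x axis of base_case_center, either way round below 0.04 rad), for 0.2 s.
2. the red-handled case is slid home on the green-handled one (x of loose_case_center in the frame of middle_case_center between -0.003 and 0.003 m and y of loose_case_center in the frame of middle_case_center between -0.0035 and 0.0035 m and z of loose_case_center in the frame of middle_case_center between 0.06 and 0.0633 m and angle between the z axis of loose_case_center and the z axis of middle_case_center, either way round below 0.012 rad and angle between the x axis of loose_case_center and the x axis of middle_case_center, either way round below 0.04 rad), for 0.2 s.
At the end, for the whole second after the job is handed in: One upright column, yellow, green, red from the bottom, facing the same way; green and red each home on the case below (within 3 mm in x, 3.5 mm in y, centres 60 to 63.3 mm apart in height, tilt under 0.012, turn under 0.04 rad); yellow level and within 6 mm of its start (all of step 1 and all of step 2 and angle between base_case_center's own z axis and vertical below 0.02 rad and distance of base_case_center from where it was at the start of the episode below 0.006 m); the robot touches nothing.
It fails at once if the bottom case is pushed more than 6 mm along the bench (distance of base_case_center from where it was at the start of the episode above 0.006 m).
It fails at once if a case is tipped over (angle between any of base_case_center, middle_case_center, loose_case_center's own z axis and vertical above 0.6 rad).
It fails at once if a bystander is moved more than 25 mm (distance of any of glue_bottle, mallet, tape_measure, finish_can, offcut, screwdriver, square from where it was at the start of the episode above 0.025 m).
It also fails if it takes over 67 s, if anything falls off the work surface, if the arm or the gripper's body presses on something with over 40 N, if the wrist force passes 120 N, or if a joint passes its speed limit or range.

ROBOT

A 6-joint arm with a two-finger parallel gripper is mounted at the origin on the work surface. World frame = base frame: x ahead of the robot, y to its left, z up, the work surface at z = 0. Lengths are in mm, angles in rad, forces in N, time in s.
With the tool pointing down it reaches from about 350 to 775 mm from the base axis. Payload 7.3 kg.
Tool frame: the origin (TCP) lies on the centre line of the jaws, within the pads' length; the fingertips stand 19 mm ahead of it and the grasp point (between the pads) is the TCP; z points along the fingers, y is the direction in which the jaws open and shut (so a half turn about z gives the same grasp; the last joint's range is limited). The gripper opens to 92 mm and grips with 3 to 60 N. Pads are 19 mm wide; open, the fingers measure 130 mm over their backs; the gripper's body (75 mm by 190 mm) begins 47 mm behind the grasp point.
Start: joints at [-1.365, 0.342, 1.524, -0, 1.275, -0.146], TCP at [180.932, -492.859, 208.441] pointing down, gripper open.
Joint ranges: [-2.53, 2.53], [-0.77, 2.02], [0.04, 2.7], [-1, 4.14], [0.28, 2.66], [-3.11, 3.11]. Speed limits (rad/s): [2.57, 2.57, 3.14, 3.14, 3.14, 3.14].

INTERFACE

Orientations are given as a 3x3 rotation matrix whose columns are the frame's x, y, z axes.
In Python, from plant import * gives the robot as it stands. The module is installed in compiled form; this text tells all that it offers.
- The arm moves only by the shell command python3 -m pendant 'ROWS' [FORCE]. ROWS is JSON, a list of rows, each an object of numbers: "claw": the opening, from 0 (shut) to 1 (fully open); "dx", "dy", "dz": the shift along the tool's x, y, z in units of 30 mm (1.0 is 30 mm); "roll": the turn about the tool's z in units of 6 degrees (1.0 is 6 degrees). In form: [{"claw": .., "dx": .., "dy": .., "dz": .., "roll": ..}, ...]. A call has 1 to 5 rows; each row is the pose to reach, as a shift and turn from the pose commanded when the call began, along the tool's axes at that moment; what a row does not reach only later rows make up. A row lasts 1/12 s, in which the tool goes at most 41.7 mm and 7.16 degrees, less where a joint would pass 70% of its speed; a pose out of reach is approached as far as the arm can. A call with a gripper value outside its range is refused whole. The fingers move at their own pace and stop on an object; FORCE is the grip in N (left out, the last holds). Time passes only in rows, so rows that repeat a pose let the fingers close. It gives the time, the measured TCP pose, the force and the opening at its end, in the units of the state.
- read_state(): the state, without advancing time (a new reading comes with each control period).
- snapshot(name): name is "side" or "top" or "wrist"; returns a dict with "pixels" (400x640x3 uint8, red, green, blue), "fovy" (degrees; the focal length in pixels is half the picture's height over the tangent of half this angle, whatever the lens; pixels are square), "cx", "cy" (the principal point, pixels), "dist_coeffs" ([k1, k2, p1, p2, k3] as OpenCV has them; the pictures are not rectified), "R" (3x3) and "t" (3): a world point X has camera coordinates R X + t. Camera axes: x right, y down, z forward; pixel columns grow to the right and rows downward; lengths in mm; the calibration is good to about 2 mm. A picture is of the moment at which its call begins. There is no depth.
- finish_job(): hands the job in, once; it reports no verdict.
The state is a dict: "time": time; "joints": joint angles; "dq": joint speeds; "joint_efforts": joint torques, N m; "ee_pos": TCP position; "tool_rot": TCP orientation; "wrist_force": force on the tool from outside, world axes, zero at the start; "moment": the same for the moment, N m; "opening": opening from 0.0 (shut) to 1.0 (fully open).
Only numpy, scipy, OpenCV 4.12 (cv2) and the standard library are available. Lean on these libraries where they do the work, as an engineer would, in place of code of your own. Each camera call takes 0.05 s, during which the arm holds its last target. There are 200 camera calls.

## Working session

There is one attempt and no reset: what is moved stays moved. The work goes in short steps, Python scripts to look and compute and a shell command to move; the robot and the scene stay as the last step left them, time stands still between calls to the robot, and variables do not carry over. Pictures are saved under pics/ and viewed, about 8 in all and at most 12, crops included, and the job is handed in when it is done.

```bash
mkdir -p pics; cat > h.py <<'E'
from plant import *
import numpy as np, cv2
def K(s):
    f=200/np.tan(np.radians(s["fovy"])/2); return np.array([[f,0,s["cx"]],[0,f,s["cy"]],[0,0,1.]])
def proj(s,X):
    return cv2.projectPoints(np.array(X,float).reshape(-1,3),cv2.Rodrigues(np.array(s["R"],float))[0],np.array(s["t"],float),K(s),np.array(s["dist_coeffs"],float))[0][:,0]
def onz(s,uv,z):
    p=cv2.undistortPoints(np.array(uv,float).reshape(-1,1,2),K(s),np.array(s["dist_coeffs"],float))[:,0]
    R=np.array(s["R"]);t=np.array(s["t"]); c=-R.T@t
    d=np.c_[p,np.ones(len(p))]@R
    return c+d*((np.broadcast_to(z,len(p))-c[2])/d[:,2])[:,None]
def save(s,n,box=None,k=1):
    im=s["pixels"][:,:,::-1]
    if box: im=im[box[1]:box[3],box[0]:box[2]]
    cv2.imwrite(f"pics/{n}.png",cv2.resize(im,None,fx=k,fy=k,interpolation=cv2.INTER_CUBIC))
E
python3 - <<'E'
from h import *
import pickle
d={}
for n in("top","side"):
    s=snapshot(n);d[n]=s;save(s,n+"0");print(n,s["fovy"],s["dist_coeffs"],-np.array(s["R"]).T@s["t"])
pickle.dump(d,open("d0.pkl","wb"))
st=read_state();print(st)
E
```

```text
top 42.31032998604896 [-0.10132917  0.          0.          0.          0.        ] [ 322.51349177 -156.46101135 1666.52470846]
side 48.561282650387916 [-0.06553516  0.          0.          0.          0.        ] [-236.26868884  688.40423708 1432.90647949]
{'time': 0.1, 'joints': array([-1.36498516e+00,  3.42657581e-01,  1.52490439e+00,  2.41196398e-05,
        1.27536062e+00, -1.45972235e-01]), 'dq': array([-0.00029455, -0.0016403 , -0.00033287, -0.00106443, -0.00100314,
       -0.0006153 ]), 'joint_efforts': array([ 1.89004757e-03, -4.32002628e+01, -2.44697142e+01,  7.19080470e-02,
        5.26619924e-02, -6.73876025e-05]), 'ee_pos': array([ 180.86693123, -492.47133175,  207.81807625]), 'tool_rot': array([[ 9.38762146e-01,  3.44565771e-01, -2.49200167e-04],
       [ 3.44565793e-01, -9.38761262e-01,  1.30658607e-03],
       [ 2.16265373e-04, -1.31243940e-03, -9.99999115e-01]]), 'wrist_force': array([ 0.7633326 ,  0.21759079, -0.1280441 ]), 'moment': array([ 0.009236  , -0.02661786, -0.00012755]), 'opening': 0.9993008114223031}
```

View pics/top0.png

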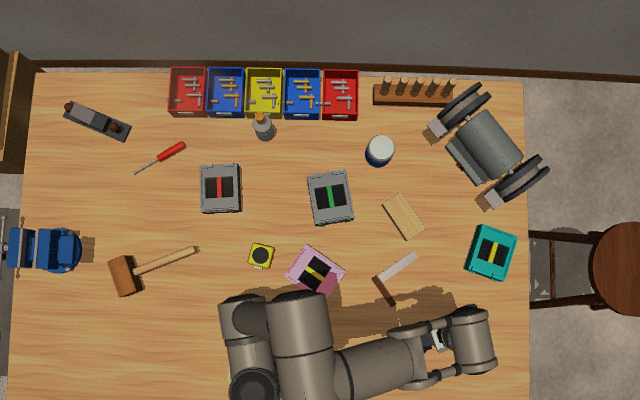

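View pics/side0.png

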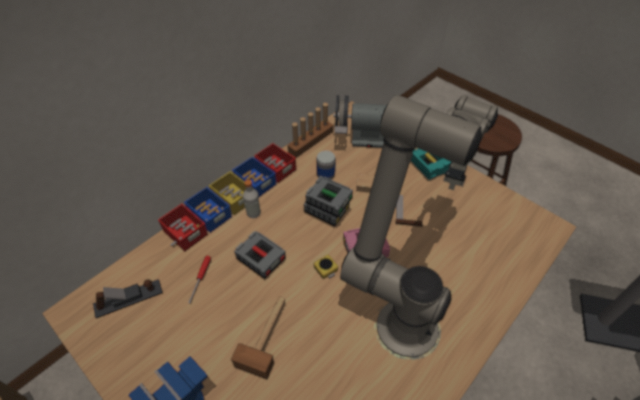

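Top view: the column with the green handle on top is at (330,197) and the red-handled case at (221,188). The look-alikes are pink at (315,270) and turquoise at (491,252), both with yellow handles on coloured bodies. The black and grey cases fit the description, so I'm confirming them in an enlarged crop.

```bash
python3 - <<'E'
from h import *
import pickle
d=pickle.load(open("d0.pkl","rb"));s=d["top"]
save(s,"crop0",(190,150,370,240),4.4)
for n,uv,z in(("green",(330.5,196),121),("red",(219.5,187.5),60)): print(n,onz(s,[uv],z))
E
```

```text
green [[ 545.90734837 -195.80087575  121.        ]]
red [[572.77549574 153.79702801  60.        ]]
```

View pics/crop0.png

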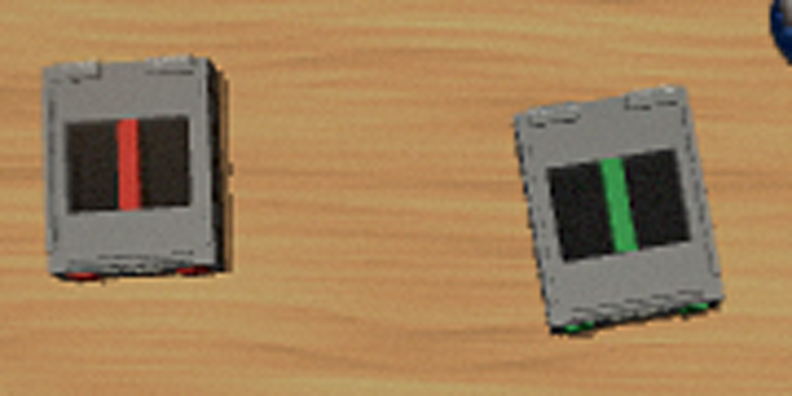

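Confirmed by the crop: both cases have a grey lid, black well, rear cleats at the image top and coloured latches at the bottom (front, towards the robot). Next come the centres and yaws from the wells and bars.

```bash
cat > m.py <<'E'
from h import *
def bar(s,col,z,box=None):
    hsv=cv2.cvtColor(s["pixels"],cv2.COLOR_RGB2HSV).astype(int);H,S,V=hsv[...,0],hsv[...,1],hsv[...,2]
    m=((H>50)&(H<75) if col=="g" else (H<6)|(H>174))&(S>110)&(V>60)
    if box: b=np.zeros_like(m);b[box[1]:box[3],box[0]:box[2]]=1;m&=b
    n,l,st,c=cv2.connectedComponentsWithStats(m.astype(np.uint8))
    i=1+np.argmax(st[1:,4]); v,u=np.nonzero(l==i)
    P=onz(s,np.c_[u,v],z)[:,:2]; c=P.mean(0); w,V=np.linalg.eigh(np.cov((P-c).T)); a=V[:,1]*np.sign(V[0,1])
    return c,np.arctan2(a[1],a[0]),np.sqrt(12*w),st[i]
E
python3 - <<'E'
from m import *
import pickle
s=pickle.load(open("d0.pkl","rb"))["top"]
print(bar(s,"g",122,(290,160,370,205)));print(bar(s,"r",60.5,(195,160,245,205)))
C=lambda L:[(190+u/4.4,150+v/4.4) for u,v in L]
for L,z in(([(547,170),(676,150),(690,240),(562,262)],124),([(66,123),(188,117),(192,206),(70,212)],62)):
    P=onz(s,C(L),z);print(P.mean(0)[:2],P[:,:2].round().tolist())
    a=P[0]+P[1]-P[2]-P[3];print(np.arctan2(a[1],a[0]))
st=read_state();R=st["tool_rot"]
t=np.array([np.nan]*3)
E
```

```text
(array([ 548.55756779, -193.9120243 ]), np.float64(0.19945158414966346), array([16.59818469, 59.18763985]), array([326, 186,   9,  19, 105], dtype=int32))
(array([575.39258114, 155.93808727]), np.float64(0.07778246531331466), array([16.64953188, 68.27801902]), array([216, 177,   6,  21, 109], dtype=int32))
[ 543.43062736 -196.16896004] [[567.0, -146.0], [583.0, -235.0], [521.0, -245.0], [503.0, -158.0]]
0.17884042612188705
[572.90306369 154.09436295] [[602.0, 201.0], [608.0, 113.0], [544.0, 107.0], [537.0, 195.0]]
0.0964214213378903
```

```bash
python3 -m pendant '[{"claw":0,"dx":5.4,"dy":-2.9,"dz":0,"roll":1.65},{"claw":0,"dx":5.4,"dy":-2.9,"dz":0,"roll":1.65},{"claw":0,"dx":5.4,"dy":-2.9,"dz":0,"roll":1.65},{"claw":0,"dx":5.4,"dy":-2.9,"dz":0,"roll":1.65},{"claw":0,"dx":5.4,"dy":-2.9,"dz":0,"roll":1.65}]' 20; python3 -c "
from h import *
s=read_state();print(s['ee_pos'],s['tool_rot'][:,0],s['opening'])"
```

```text
time: 0.52
ee_pos: [304.9, -351.7, 208.2]
tool_rot: [[0.984, 0.18, 0.0], [0.18, -0.984, 0.002], [0.001, -0.002, -1.0]]
wrist_force: [0.5, -0.6, -0.5]
opening: 0.689
[ 304.8921234  -351.69172632  208.17995422] [9.83680985e-01 1.79920115e-01 6.87429571e-04] 0.6889651439951578
```

```bash
python3 -m pendant '[{"claw":0,"dx":4.8,"dy":-3.7,"dz":0,"roll":0},{"claw":0,"dx":4.8,"dy":-3.7,"dz":0,"roll":0},{"claw":0,"dx":4.8,"dy":-3.7,"dz":0,"roll":0},{"claw":0,"dx":4.8,"dy":-3.7,"dz":0,"roll":0},{"claw":0,"dx":4.8,"dy":-3.7,"dz":0,"roll":0}]'; python3 -m pendant '[{"claw":0,"dx":0,"dy":0,"dz":0,"roll":0},{"claw":0,"dx":0,"dy":0,"dz":0,"roll":0},{"claw":0,"dx":0,"dy":0,"dz":0,"roll":0}]'; python3 - <<'E'
from h import *
import pickle
s=snapshot("wrist");save(s,"w1",k=1.25);pickle.dump(s,open("w1.pkl","wb"));print(-np.array(s["R"]).T@s["t"],s["R"][2],s["fovy"])
t=snapshot("top");pickle.dump(t,open("t1.pkl","wb"))
E
```

```text
time: 0.93
ee_pos: [427.2, -216.6, 208.2]
tool_rot: [[0.983, 0.181, 0.001], [0.181, -0.983, 0.001], [0.001, -0.001, -1.0]]
wrist_force: [-0.3, 0.2, 0.2]
opening: 0.322
time: 1.18
ee_pos: [424.3, -221.0, 208.2]
tool_rot: [[0.984, 0.178, -0.001], [0.178, -0.984, -0.0], [-0.001, -0.0, -1.0]]
wrist_force: [0.1, 0.1, 0.6]
opening: 0.11
[ 504.30374303 -205.76849415  385.27823822] [-0.29852401 -0.05468549 -0.95283415] 71.74813157507982
```

View pics/w1.png

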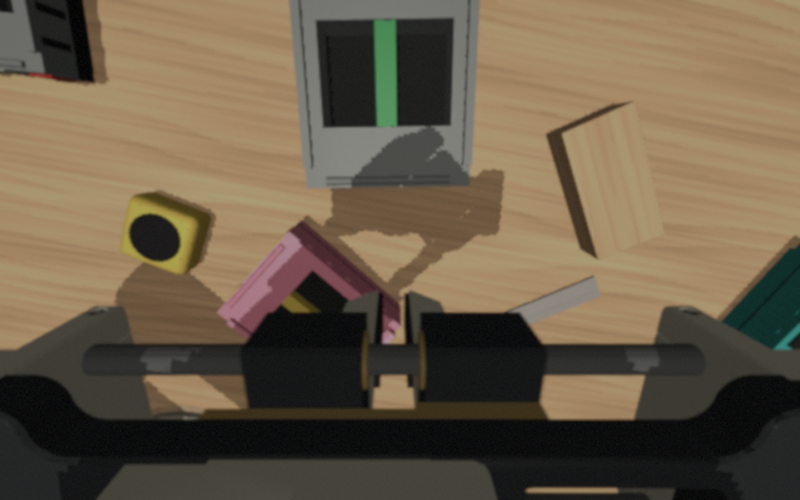

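The wrist view shows the green case's lid front edge at about (306..470,187), with the well above it. The pink look-alike sits near the fingers, corner about (397,330). I'll measure both.

```bash
python3 - <<'E'
from m import *
import pickle
s=pickle.load(open("w1.pkl","rb"));t=pickle.load(open("t1.pkl","rb"))
q=lambda L:np.array(L)/1.25
P=onz(s,q([(318,21),(453,18),(452,126),(323,127)]),124);print("well",P.mean(0),P[:,:2].round().tolist());a=P[0]+P[1]-P[2]-P[3];print(np.arctan2(a[1],a[0]))
print("front",onz(s,q([(306,188),(470,185)]),123).round(1).tolist())
print("bar",bar(s,"g",122.5))
print("topbar",bar(t,"g",122.5,(290,160,370,212)))
print("pink0",onz(t,[(314,247),(345,272)],64).round().tolist(), "pink w",onz(s,q([(301,222),(397,328)]),64).round().tolist())
E
```

```text
well [ 544.47041002 -194.20351764  124.        ] [[568.0, -145.0], [585.0, -231.0], [521.0, -246.0], [504.0, -155.0]]
0.19371698963319534
front [[458.3, -147.7, 123.0], [482.4, -268.7, 123.0]]
bar (array([ 559.71845487, -191.15831102]), np.float64(0.2700127605189846), array([14.63145544, 36.36803862]), array([299,  17,  19,  56, 796], dtype=int32))
topbar (array([ 561.4308677 , -191.29477617]), np.float64(0.17048454858564263), array([16.51561914, 32.75814818]), array([326, 186,   7,  11,  58], dtype=int32))
pink0 [[393.0, -150.0, 64.0], [319.0, -247.0, 64.0]] pink w [[415.0, -133.0, 64.0], [319.0, -244.0, 64.0]]
```

```bash
python3 -m pendant '[{"claw":0,"dx":0,"dy":-0.13,"dz":1.2,"roll":-0.05},{"claw":0,"dx":0,"dy":-0.13,"dz":2.4,"roll":-0.05},{"claw":0,"dx":0,"dy":-0.13,"dz":3.6,"roll":-0.05},{"claw":0,"dx":0.3,"dy":-0.13,"dz":3.6,"roll":-0.05},{"claw":0,"dx":0.7,"dy":-0.13,"dz":3.6,"roll":-0.05}]'; python3 -m pendant '[{"claw":0,"dx":0,"dy":0,"dz":0,"roll":0},{"claw":0,"dx":0,"dy":0,"dz":0,"roll":0},{"claw":0,"dx":0,"dy":0,"dz":0,"roll":0}]'
```

```text
time: 1.7
ee_pos: [443.5, -213.2, 99.5]
tool_rot: [[0.984, 0.18, -0.004], [0.18, -0.984, 0.003], [-0.003, -0.003, -1.0]]
wrist_force: [1.1, -0.6, 0.4]
opening: 0.007
time: 1.95
ee_pos: [445.2, -213.6, 101.7]
tool_rot: [[0.983, 0.183, 0.001], [0.183, -0.983, -0.001], [0.001, 0.001, -1.0]]
wrist_force: [-0.1, -0.5, 0.1]
opening: 0.008
```

```bash
python3 -m pendant '[{"claw":0,"dx":0.17,"dy":0,"dz":0,"roll":0},{"claw":0,"dx":0.34,"dy":0,"dz":0,"roll":0},{"claw":0,"dx":0.4,"dy":0,"dz":0,"roll":0},{"claw":0,"dx":0.4,"dy":0,"dz":0,"roll":0}]'; for i in 1 2; do python3 -m pendant '[{"claw":0,"dx":0.03,"dy":0,"dz":0,"roll":0},{"claw":0,"dx":0.06,"dy":0,"dz":0,"roll":0},{"claw":0,"dx":0.06,"dy":0,"dz":0,"roll":0}]' | grep -E "ee_pos|force"; done
```

```text
time: 2.28
ee_pos: [457.3, -210.7, 100.7]
tool_rot: [[0.983, 0.184, 0.001], [0.184, -0.983, -0.0], [0.001, 0.001, -1.0]]
wrist_force: [0.2, -0.4, -0.2]
opening: 0.001
ee_pos: [458.6, -210.4, 100.4]
wrist_force: [-0.1, -0.7, -0.6]
ee_pos: [460.4, -210.1, 100.4]
wrist_force: [0.6, -0.6, -0.6]
```

```bash
for i in 1 2 3; do python3 -m pendant '[{"claw":0,"dx":0.03,"dy":0,"dz":0,"roll":0},{"claw":0,"dx":0.06,"dy":0,"dz":0,"roll":0},{"claw":0,"dx":0.06,"dy":0,"dz":0,"roll":0}]' | grep -E "ee_pos|force"; done
```

```text
ee_pos: [461.3, -209.8, 100.4]
wrist_force: [-4.9, -1.6, 3.0]
ee_pos: [462.9, -209.3, 100.3]
wrist_force: [-4.7, -0.9, 2.9]
ee_pos: [464.7, -209.0, 100.3]
wrist_force: [-4.5, -1.1, 3.3]
```

```bash
for i in 1 2; do python3 -m pendant '[{"claw":0,"dx":0.03,"dy":0,"dz":0,"roll":0},{"claw":0,"dx":0.06,"dy":0,"dz":0,"roll":0},{"claw":0,"dx":0.06,"dy":0,"dz":0,"roll":0}]' | grep -E "ee_pos|force"; done
```

```text
ee_pos: [466.5, -208.6, 100.3]
wrist_force: [-4.8, -1.5, 2.1]
ee_pos: [468.7, -208.2, 100.1]
wrist_force: [-3.4, 0.1, -0.7]
```

```bash
python3 -m pendant '[{"claw":0,"dx":0.03,"dy":0,"dz":0,"roll":0},{"claw":0,"dx":0.04,"dy":0,"dz":0,"roll":0},{"claw":0,"dx":0.04,"dy":0,"dz":0,"roll":0}]' | grep -E "ee_pos|force"
```

```text
ee_pos: [470.2, -208.1, 100.1]
wrist_force: [-2.4, -0.5, -1.9]
```

```bash
python3 -m pendant '[{"claw":0,"dx":0.02,"dy":0,"dz":0,"roll":0},{"claw":0,"dx":0.03,"dy":0,"dz":0,"roll":0},{"claw":0,"dx":0.03,"dy":0,"dz":0,"roll":0}]' | grep -E "ee_pos|force"
```

```text
ee_pos: [471.2, -208.0, 100.3]
wrist_force: [-2.9, -1.0, -1.9]
```

```bash
python3 -m pendant '[{"claw":0,"dx":0.02,"dy":0,"dz":0,"roll":0},{"claw":0,"dx":0.03,"dy":0,"dz":0,"roll":0},{"claw":0,"dx":0.03,"dy":0,"dz":0,"roll":0}]' | grep -E "ee_pos|force"
```

```text
ee_pos: [472.0, -207.9, 100.4]
wrist_force: [-3.7, -0.9, -2.2]
```

```bash
python3 -m pendant '[{"claw":0,"dx":0.02,"dy":0,"dz":0,"roll":0},{"claw":0,"dx":0.02,"dy":0,"dz":0,"roll":0},{"claw":0,"dx":0.02,"dy":0,"dz":0,"roll":0}]' | grep -E "ee_pos|force"
```

```text
ee_pos: [472.1, -207.9, 100.4]
wrist_force: [-5.2, -1.4, -0.4]
```

```bash
python3 -m pendant '[{"claw":0,"dx":0.02,"dy":0,"dz":0,"roll":0},{"claw":0,"dx":0.02,"dy":0,"dz":0,"roll":0},{"claw":0,"dx":0.02,"dy":0,"dz":0,"roll":0}]' | grep -E "ee_pos|force"
```

```text
ee_pos: [472.2, -208.0, 100.3]
wrist_force: [-6.6, -2.7, 0.1]
```

```bash
python3 -m pendant '[{"claw":0,"dx":0.03,"dy":0,"dz":0,"roll":0},{"claw":0,"dx":0.03,"dy":0,"dz":0,"roll":0},{"claw":0,"dx":0.03,"dy":0,"dz":0,"roll":0}]' | grep -E "ee_pos|force"
```

```text
ee_pos: [472.3, -208.1, 100.3]
wrist_force: [-9.3, -5.4, 1.0]
```

It stiffened at x=472.1, after about 11.5 mm of travel. I'm backing off to check that it is home.

```bash
python3 -m pendant '[{"claw":0,"dx":-1,"dy":0,"dz":0,"roll":0},{"claw":0,"dx":-2,"dy":0,"dz":0,"roll":0},{"claw":0,"dx":-2,"dy":0,"dz":-1.2,"roll":0},{"claw":0,"dx":-2,"dy":0,"dz":-2.4,"roll":0},{"claw":0,"dx":-2,"dy":0,"dz":-3.6,"roll":0}]';python3 -m pendant '[{"claw":0,"dx":0,"dy":0,"dz":0,"roll":0},{"claw":0,"dx":0,"dy":0,"dz":0,"roll":0},{"claw":0,"dx":0,"dy":0,"dz":0,"roll":0}]'|head -2;  python3 - <<'E'
from h import *
import pickle
d={n:snapshot(n) for n in("wrist","side","top")};pickle.dump(d,open("d2.pkl","wb"))
def crop(s,b,k):
    return cv2.resize(s["pixels"][b[1]:b[3],b[0]:b[2],::-1],None,fx=k,fy=k,interpolation=cv2.INTER_CUBIC)
A=crop(d["wrist"],(220,0,400,170),3);B=crop(d["side"],(298,165,362,230),4)
B0=crop(pickle.load(open("d0.pkl","rb"))["side"],(298,165,362,230),4)
B=np.vstack([B0,B])[:510];B=np.vstack([B,np.zeros((510-len(B),B.shape[1],3),np.uint8)])
cv2.imwrite("pics/c2.png",np.hstack([A,B]));print(A.shape,B.shape)
E
```

```text
time: 5.95
ee_pos: [415.4, -218.5, 210.3]
tool_rot: [[0.983, 0.182, 0.002], [0.182, -0.983, -0.0], [0.002, 0.001, -1.0]]
wrist_force: [1.4, -0.7, -0.5]
opening: 0.006
time: 6.2
ee_pos: [415.6, -218.4, 208.5]
(510, 540, 3) (510, 256, 3)
```

View pics/c2.png

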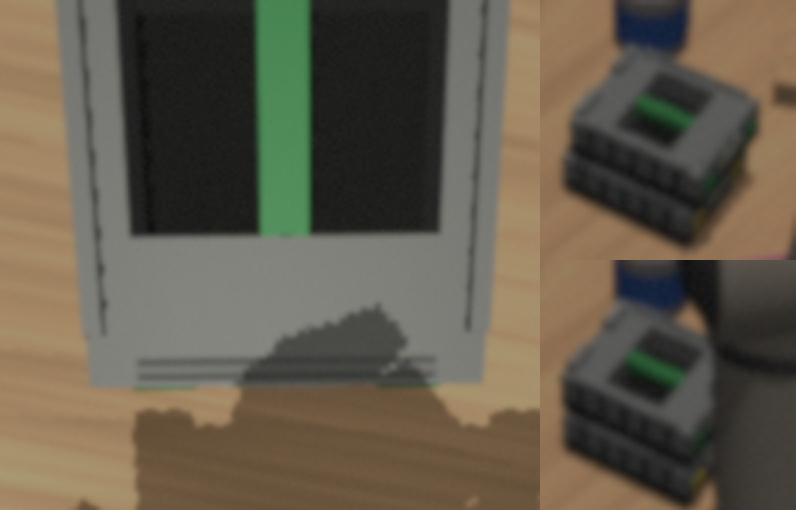

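The left part (wrist) shows the green lid's front edge at (90..484,384) with the case square. On the right, the side crops before (top) and after (bottom) show the forward offset and lean gone and the green flush over the yellow. Next I move to the red case.

```bash
python3 -m pendant '[{"claw":0.43,"dx":2.73,"dy":-5.7,"dz":0,"roll":0.9},{"claw":0.43,"dx":2.73,"dy":-5.7,"dz":0,"roll":0.9},{"claw":0.43,"dx":2.73,"dy":-5.7,"dz":0,"roll":0.9},{"claw":0.43,"dx":2.73,"dy":-5.7,"dz":0,"roll":0.9},{"claw":0.43,"dx":2.73,"dy":-5.7,"dz":0,"roll":0.9}]';python3 -m pendant '[{"claw":0.43,"dx":0,"dy":0,"dz":0,"roll":0},{"claw":0.43,"dx":0,"dy":0,"dz":0,"roll":0}]'
```

```text
time: 6.77
ee_pos: [464.4, -31.7, 207.4]
tool_rot: [[0.996, 0.092, -0.002], [0.092, -0.996, 0.002], [-0.001, -0.002, -1.0]]
wrist_force: [-0.5, 0.1, 0.2]
opening: 0.32
time: 6.93
ee_pos: [464.2, -34.1, 207.5]
tool_rot: [[0.996, 0.093, -0.002], [0.093, -0.996, 0.0], [-0.002, -0.0, -1.0]]
wrist_force: [0.6, -0.2, 0.1]
opening: 0.422
```

```bash
python3 -m pendant '[{"claw":0.43,"dx":2.2,"dy":-5.9,"dz":0,"roll":0},{"claw":0.43,"dx":2.2,"dy":-5.9,"dz":0,"roll":0},{"claw":0.43,"dx":2.2,"dy":-5.9,"dz":0,"roll":0},{"claw":0.43,"dx":2.2,"dy":-5.9,"dz":0,"roll":0},{"claw":0.43,"dx":2.2,"dy":-5.9,"dz":0,"roll":0}]';python3 -m pendant '[{"claw":0.43,"dx":0,"dy":0,"dz":0,"roll":0},{"claw":0.43,"dx":0,"dy":0,"dz":0,"roll":0},{"claw":0.43,"dx":0,"dy":0,"dz":0,"roll":0}]'; python3 - <<'E'
from m import *
import pickle
s=snapshot("wrist");save(s,"w3",k=1.25);pickle.dump(s,open("w3.pkl","wb"))
print(bar(s,"r",60.5))
E
```

```text
time: 7.35
ee_pos: [514.8, 149.1, 207.6]
tool_rot: [[0.996, 0.09, -0.001], [0.09, -0.996, 0.001], [-0.001, -0.001, -1.0]]
wrist_force: [0.2, -1.0, -0.1]
opening: 0.428
time: 7.6
ee_pos: [514.0, 145.4, 207.7]
tool_rot: [[0.996, 0.089, -0.001], [0.089, -0.996, -0.001], [-0.001, 0.001, -1.0]]
wrist_force: [-0.3, 0.1, 0.2]
opening: 0.433
(array([674.65748574, 325.05044036]), np.float64(-1.1819853974315102), array([18.73591587, 59.96949438]), array([ 124,    0,   70,   33, 1243], dtype=int32))
```

View pics/w3.png

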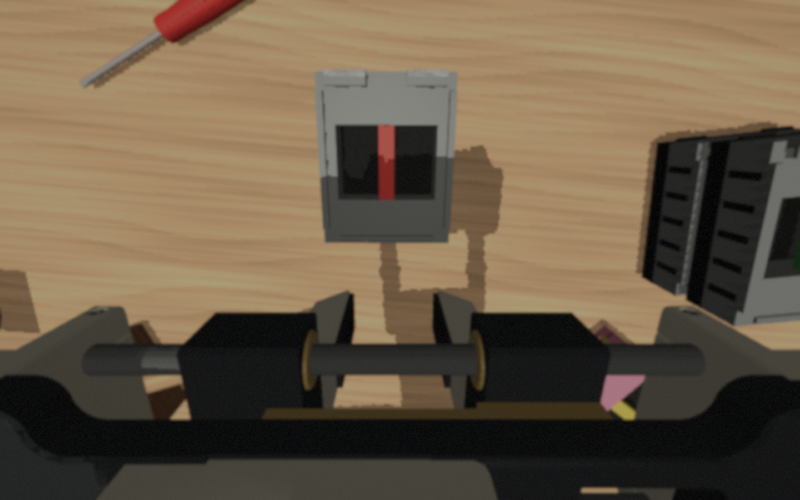

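The red lid is centred in view. Its well spans (337,125)–(437,125)–(434,199)–(340,200) and the bar (378..395,125..199). On the right the column's two rear edges line up.

```bash
python3 - <<'E'
from m import *
import pickle
s=pickle.load(open("w3.pkl","rb"));q=lambda L:np.array(L)/1.25
P=onz(s,q([(337,125),(437,125),(434,199),(340,200)]),62);print(P.mean(0),P[:,:2].round().tolist());a=P[0]+P[1]-P[2]-P[3];b=P[0]+P[3]-P[1]-P[2];print(np.arctan2(a[1],a[0]),np.arctan2(-b[0],b[1]))
P=onz(s,q([(317,73),(457,73),(449,241),(325,241)]),62);print("lid",P.mean(0),P[:,:2].round().tolist())
c,y,w,b=bar(s,"r",60.5,(290,90,330,170));print(c,y,w)
st=read_state();d=np.append(c-st["ee_pos"][:2],0);print("to bar, tool mm",st["tool_rot"].T@d)
E
```

```text
[573.57595888 156.52700623  62.        ] [[602.0, 203.0], [610.0, 115.0], [545.0, 110.0], [536.0, 198.0]]
0.0827816619215992 0.09370779102350542
lid [573.9235797  156.53577569  62.        ] [[642.0, 221.0], [653.0, 104.0], [506.0, 90.0], [495.0, 210.0]]
[574.96512076 157.63721999] 0.07569089553071547 [16.23200265 65.42762221]
to bar, tool mm [61.81075314 -7.07898438 -0.06655074]
```

```bash
python3 -m pendant '[{"claw":0.43,"dx":1.0,"dy":-0.1,"dz":0,"roll":0},{"claw":0.43,"dx":2.02,"dy":-0.19,"dz":0.6,"roll":0},{"claw":0.43,"dx":2.02,"dy":-0.19,"dz":1.8,"roll":0},{"claw":0.43,"dx":2.02,"dy":-0.19,"dz":2.8,"roll":0},{"claw":0.43,"dx":2.02,"dy":-0.19,"dz":3.3,"roll":0}]';python3 -m pendant '[{"claw":0.43,"dx":0,"dy":0,"dz":0,"roll":0},{"claw":0.43,"dx":0,"dy":0,"dz":0,"roll":0},{"claw":0.43,"dx":0,"dy":0,"dz":0,"roll":0}]'; python3 - <<'E'
from m import *
import pickle
s=snapshot("wrist");save(s,"w4",(160,120,480,320),2.5);pickle.dump(s,open("w4.pkl","wb"))
E
```

```text
time: 8.07
ee_pos: [572.2, 155.6, 105.3]
tool_rot: [[0.996, 0.087, -0.006], [0.087, -0.996, -0.001], [-0.006, 0.001, -1.0]]
wrist_force: [-1.0, -0.1, 0.4]
opening: 0.428
time: 8.32
ee_pos: [575.1, 157.1, 111.1]
tool_rot: [[0.996, 0.089, 0.003], [0.089, -0.996, 0.0], [0.003, 0.0, -1.0]]
wrist_force: [0.4, 0.2, 0.4]
opening: 0.428
```

View pics/w4.png

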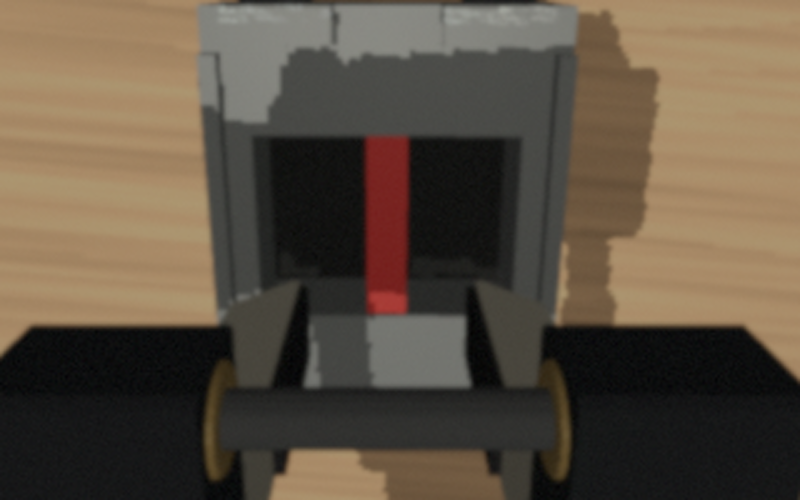

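The bar is centred between the fingers (u≈387), so I descend and grip.

```bash
python3 -m pendant '[{"claw":0.43,"dx":0,"dy":0,"dz":0.6,"roll":0},{"claw":0.43,"dx":0,"dy":0,"dz":1.2,"roll":0},{"claw":0.43,"dx":0,"dy":0,"dz":1.6,"roll":0},{"claw":0.43,"dx":0,"dy":0,"dz":1.8,"roll":0},{"claw":0.43,"dx":0,"dy":0,"dz":1.87,"roll":0}]';python3 -m pendant '[{"claw":0.43,"dx":0,"dy":0,"dz":0,"roll":0},{"claw":0,"dx":0,"dy":0,"dz":0,"roll":0},{"claw":0,"dx":0,"dy":0,"dz":0,"roll":0},{"claw":0,"dx":0,"dy":0,"dz":0,"roll":0},{"claw":0,"dx":0,"dy":0,"dz":0,"roll":0}]' 30;python3 -m pendant '[{"claw":0,"dx":0,"dy":0,"dz":0,"roll":0},{"claw":0,"dx":0,"dy":0,"dz":0,"roll":0},{"claw":0,"dx":0,"dy":0,"dz":0,"roll":0},{"claw":0,"dx":0,"dy":0,"dz":0,"roll":0}]' 30
```

```text
time: 8.78
ee_pos: [574.2, 157.9, 53.6]
tool_rot: [[0.996, 0.09, 0.001], [0.09, -0.996, -0.0], [0.001, 0.0, -1.0]]
wrist_force: [-1.1, 0.6, -0.0]
opening: 0.427
time: 9.2
ee_pos: [574.3, 158.0, 53.9]
tool_rot: [[0.996, 0.09, 0.001], [0.09, -0.996, 0.0], [0.001, 0.0, -1.0]]
wrist_force: [-0.3, 0.8, 0.5]
opening: 0.193
time: 9.53
ee_pos: [574.0, 157.9, 53.3]
tool_rot: [[0.996, 0.09, 0.0], [0.09, -0.996, -0.0], [0.0, 0.0, -1.0]]
wrist_force: [-0.3, -0.5, 0.7]
opening: 0.002
```

The fingers closed fully, so the bar isn't between them. I'll look.

```bash
python3 - <<'E'
from m import *
import pickle
s=snapshot("wrist");save(s,"w5",(160,120,480,320),2.5);pickle.dump(s,open("w5.pkl","wb"));print(read_state())
E
```

```text
{'time': 9.5833, 'joints': array([ 1.39943902e-01,  6.24341331e-01,  1.51633441e+00, -1.35849411e-04,
        1.00097155e+00,  1.62081483e+00]), 'dq': array([-1.61747940e-04,  1.08526874e-03, -1.07539616e-04, -8.42134539e-04,
       -9.93672274e-05,  4.78115526e-04]), 'joint_efforts': array([ 2.53420774e-03, -5.32793355e+01, -2.07255900e+01,  2.72308878e-02,
       -8.20265966e-02, -3.17688762e-05]), 'ee_pos': array([573.98611839, 157.96978973,  53.26632049]), 'tool_rot': array([[ 9.95952849e-01,  8.98772515e-02, -3.81404460e-05],
       [ 8.98772463e-02, -9.95952843e-01, -1.20886521e-04],
       [-4.88510339e-05,  1.16969317e-04, -9.99999992e-01]]), 'wrist_force': array([ 0.13714557, -0.43884775, -0.51803476]), 'moment': array([-0.00535901, -0.02328708,  0.01870308]), 'opening': 0.003816948148884897}
```

View pics/w5.png

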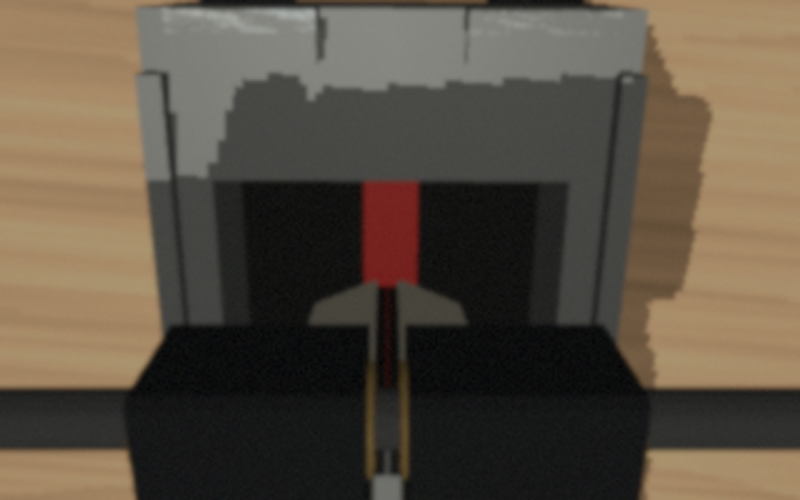

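The fingertips still seem to be above the bar: the bar runs on under them and there is no contact. I'll feel for the bar top with closed fingers, in small steps.

```bash
for i in 1 2 3; do python3 -m pendant '[{"claw":0,"dx":0,"dy":0,"dz":0.03,"roll":0},{"claw":0,"dx":0,"dy":0,"dz":0.06,"roll":0},{"claw":0,"dx":0,"dy":0,"dz":0.06,"roll":0}]'|grep -E "ee_pos|force"; done
```

```text
ee_pos: [573.8, 157.9, 51.2]
wrist_force: [-0.1, 0.7, -0.4]
ee_pos: [573.9, 157.9, 49.4]
wrist_force: [1.1, -0.9, -0.2]
ee_pos: [573.9, 157.9, 47.7]
wrist_force: [0.1, -0.7, -0.6]
```

```bash
for i in 1 2 3; do python3 -m pendant '[{"claw":0,"dx":0,"dy":0,"dz":0.03,"roll":0},{"claw":0,"dx":0,"dy":0,"dz":0.06,"roll":0},{"claw":0,"dx":0,"dy":0,"dz":0.06,"roll":0}]'|grep -E "ee_pos|force"; done
```

```text
ee_pos: [573.9, 158.0, 45.9]
wrist_force: [0.1, 0.3, -0.1]
ee_pos: [573.9, 157.9, 44.1]
wrist_force: [0.2, -0.5, 0.3]
ee_pos: [574.1, 158.0, 42.6]
wrist_force: [-0.8, 0.1, 0.3]
```

```bash
for i in 1 2 3; do python3 -m pendant '[{"claw":0,"dx":0,"dy":0,"dz":0.03,"roll":0},{"claw":0,"dx":0,"dy":0,"dz":0.06,"roll":0},{"claw":0,"dx":0,"dy":0,"dz":0.06,"roll":0}]'|grep -E "ee_pos|force"; done
```

```text
ee_pos: [574.1, 158.0, 42.4]
wrist_force: [-5.0, -0.9, 12.7]
ee_pos: [574.2, 158.0, 42.3]
wrist_force: [-9.8, -2.0, 24.3]
ee_pos: [574.3, 158.0, 42.2]
wrist_force: [-13.1, -2.8, 36.5]
```

Contact came at TCP z=42.5. Closed tips on the bar top (60.5 mm) put the real fingertips about 18 mm above the reported TCP, not 19 mm ahead, which fits what the pictures show. I'll raise, open, and go to about 14 mm below that contact height, watching the force.

```bash
python3 -m pendant '[{"claw":0,"dx":0,"dy":0,"dz":-0.4,"roll":0},{"claw":0.43,"dx":0,"dy":0,"dz":-0.6,"roll":0},{"claw":0.43,"dx":0,"dy":0,"dz":-0.6,"roll":0},{"claw":0.43,"dx":0,"dy":0,"dz":-0.6,"roll":0},{"claw":0.43,"dx":0,"dy":0,"dz":-0.6,"roll":0}]' 30|grep -vE rot;python3 -m pendant '[{"claw":0.43,"dx":0,"dy":0,"dz":0,"roll":0},{"claw":0.43,"dx":0,"dy":0,"dz":0,"roll":0},{"claw":0.43,"dx":0,"dy":0,"dz":0,"roll":0}]'|grep -v rot; python3 - <<'E'
from m import *
import pickle
s=snapshot("wrist");save(s,"w6",k=1.25);t=snapshot("side");pickle.dump((s,t),open("w6.pkl","wb"))
E
```

```text
time: 12.25
ee_pos: [573.6, 157.9, 54.2]
wrist_force: [0.3, -0.2, 0.5]
opening: 0.248
time: 12.5
ee_pos: [573.7, 157.9, 54.5]
wrist_force: [0.4, -0.0, -0.1]
opening: 0.419
```

View pics/w6.png

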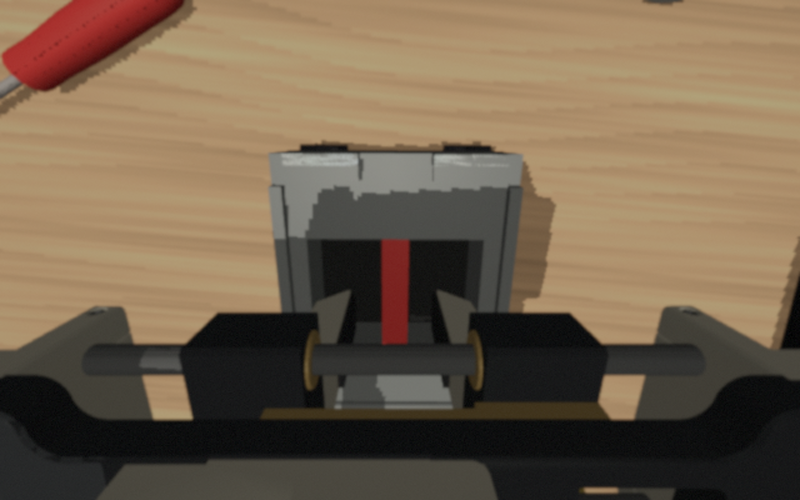

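The bar (382..408, 240..343) lies midway between the finger edges (353 and 435). I'm going down in stages.

```bash
python3 -m pendant '[{"claw":0.43,"dx":0,"dy":0,"dz":0.1,"roll":0},{"claw":0.43,"dx":0,"dy":0,"dz":0.25,"roll":0},{"claw":0.43,"dx":0,"dy":0,"dz":0.4,"roll":0},{"claw":0.43,"dx":0,"dy":0,"dz":0.4,"roll":0}]' |grep -vE rot;python3 -m pendant '[{"claw":0.43,"dx":0,"dy":0,"dz":0.04,"roll":0},{"claw":0.43,"dx":0,"dy":0,"dz":0.06,"roll":0},{"claw":0.43,"dx":0,"dy":0,"dz":0.06,"roll":0}]'|grep -v rot
```

```text
time: 12.93
ee_pos: [573.2, 157.8, 41.8]
wrist_force: [-0.1, -0.3, -0.0]
opening: 0.43
time: 13.18
ee_pos: [574.0, 158.0, 41.2]
wrist_force: [0.2, -0.3, -0.3]
opening: 0.43
```

```bash
for i in 1 2 3; do python3 -m pendant '[{"claw":0.43,"dx":0,"dy":0,"dz":0.05,"roll":0},{"claw":0.43,"dx":0,"dy":0,"dz":0.08,"roll":0},{"claw":0.43,"dx":0,"dy":0,"dz":0.08,"roll":0}]'|grep -E "ee_pos|force"; done
```

```text
ee_pos: [573.9, 157.9, 38.7]
wrist_force: [0.4, 0.1, -0.9]
ee_pos: [573.9, 157.9, 36.3]
wrist_force: [-0.3, -0.1, -0.2]
ee_pos: [573.8, 157.9, 33.8]
wrist_force: [-0.2, -0.2, 0.5]
```

No contact below 42.5 with open fingers, so the bar-top reading is confirmed. A little further, then grip.

```bash
python3 -m pendant '[{"claw":0.43,"dx":0,"dy":0,"dz":0.05,"roll":0},{"claw":0.43,"dx":0,"dy":0,"dz":0.1,"roll":0},{"claw":0.43,"dx":0,"dy":0,"dz":0.14,"roll":0},{"claw":0.43,"dx":0,"dy":0,"dz":0.14,"roll":0}]'|grep -E "ee_pos|force"; python3 -m pendant '[{"claw":0,"dx":0,"dy":0,"dz":0,"roll":0},{"claw":0,"dx":0,"dy":0,"dz":0,"roll":0},{"claw":0,"dx":0,"dy":0,"dz":0,"roll":0},{"claw":0,"dx":0,"dy":0,"dz":0,"roll":0},{"claw":0,"dx":0,"dy":0,"dz":0,"roll":0}]' 35|grep -v rot; python3 -m pendant '[{"claw":0,"dx":0,"dy":0,"dz":0,"roll":0},{"claw":0,"dx":0,"dy":0,"dz":0,"roll":0},{"claw":0,"dx":0,"dy":0,"dz":0,"roll":0}]'|grep -v rot
```

```text
ee_pos: [573.8, 157.9, 29.5]
wrist_force: [-0.9, 0.5, 0.2]
time: 14.68
ee_pos: [574.1, 157.8, 30.0]
wrist_force: [-0.3, -1.0, -0.1]
opening: 0.146
time: 14.93
ee_pos: [574.1, 157.8, 30.0]
wrist_force: [-0.2, -0.8, 0.6]
opening: 0.147
```

Gripped: opening 0.147 ≈ 13.5 mm, matching the 14 mm bar. I'll lift, and meanwhile compute the green lid pose from the images taken after the push.

```bash
python3 -m pendant '[{"claw":0,"dx":0,"dy":0,"dz":-0.3,"roll":0},{"claw":0,"dx":0,"dy":0,"dz":-1.0,"roll":0},{"claw":0,"dx":0,"dy":0,"dz":-2.0,"roll":0},{"claw":0,"dx":0,"dy":0,"dz":-3.0,"roll":0},{"claw":0,"dx":0,"dy":0,"dz":-4.0,"roll":0}]'; python3 -m pendant '[{"claw":0,"dx":0,"dy":0,"dz":-0.9,"roll":0},{"claw":0,"dx":0,"dy":0,"dz":-1.6,"roll":0},{"claw":0,"dx":0,"dy":0,"dz":-1.6,"roll":0},{"claw":0,"dx":0,"dy":0,"dz":-1.6,"roll":0}]'; python3 - <<'E'
from m import *
import pickle
s=pickle.load(open("d2.pkl","rb"))["wrist"]
q=lambda L:np.array(L)/3+[220,0]
W=onz(s,q([(131,236),(440,233)]),124);L=onz(s,q([(90,387),(484,380)]),123);B=onz(s,q([(257,20),(311,20),(260,236),(310,236)]),122.5)
for n,P in(("wellfront",W),("lidfront",L)):
    d=P[0]-P[1];print(n,P.mean(0)[:2],np.hypot(*d[:2]),"yaw",np.arctan2(-d[0],d[1]))
print("bar",(B[0]+B[1])[:2]/2,(B[2]+B[3])[:2]/2,np.hypot(*(B[0]-B[1])[:2]))
# vertical edges of the lid, side lines
E=onz(s,q([(60,0),(90,335),(509,0),(488,330)]),124);print(E.round(1).tolist())
f=pickle.load(open("w6.pkl","rb"))
t=pickle.load(open("t1.pkl","rb"))
t=snapshot("top");pickle.dump(t,open("t7.pkl","wb"))
print("top bar",bar(t,"g",122.5,(290,160,370,212)))
save(t,"t7",(290,150,380,240),6)
E
```

```text
time: 15.35
ee_pos: [573.0, 158.0, 150.7]
tool_rot: [[0.996, 0.09, -0.002], [0.09, -0.996, -0.0], [-0.002, -0.0, -1.0]]
wrist_force: [1.2, 0.5, -6.2]
opening: 0.145
time: 15.68
ee_pos: [574.0, 158.1, 198.2]
tool_rot: [[0.996, 0.09, 0.001], [0.09, -0.996, 0.0], [0.001, -0.0, -1.0]]
wrist_force: [0.2, -0.2, -5.3]
opening: 0.15
wellfront [ 522.91854931 -198.52499611] 89.7404569050102 yaw 0.1930057109034871
lidfront [ 481.72991268 -206.64904439] 120.9338239858906 yaw 0.2009976872780684
bar [ 575.82700293 -188.24271861] [ 522.66697455 -198.43928395] 14.706786329620027
[[568.8, -128.3, 124.0], [484.9, -145.9, 124.0], [591.0, -247.0, 124.0], [508.1, -263.1, 124.0]]
top bar (array([ 555.32835118, -192.8879125 ]), np.float64(0.18786514991613884), array([16.62798876, 64.5741598 ]), array([326, 182,   9,  22, 116], dtype=int32))
```

View pics/t7.png

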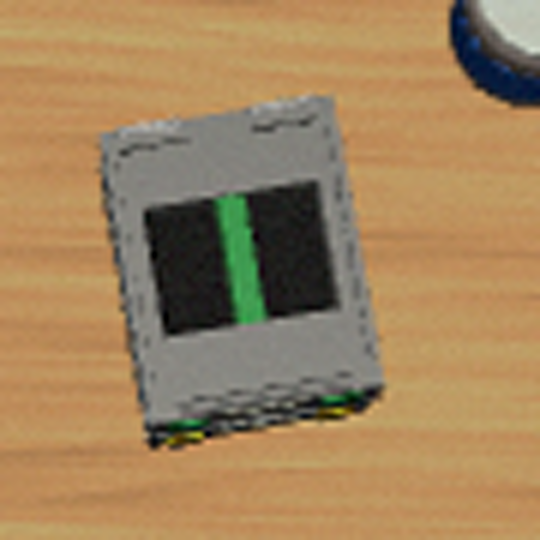

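The green lid centre is consistent at about (555.3,-192.3), yaw 0.192, from the wrist well, the lid edge and the top bar. The top crop shows the yellow latches just below the green ones, so the column is flush. I'm carrying the red case to 12 mm forward of home.

```bash
python3 -m pendant '[{"claw":0,"dx":-0.15,"dy":0.8,"dz":0,"roll":-0.1},{"claw":0,"dx":-0.32,"dy":1.8,"dz":0,"roll":-0.2},{"claw":0,"dx":-0.5,"dy":2.8,"dz":0,"roll":-0.3},{"claw":0,"dx":-0.68,"dy":3.8,"dz":0,"roll":-0.4},{"claw":0,"dx":-0.86,"dy":4.8,"dz":0,"roll":-0.5}]'|grep -v opening;python3 -m pendant '[{"claw":0,"dx":-0.2,"dy":1.0,"dz":0,"roll":-0.1},{"claw":0,"dx":-0.4,"dy":2.0,"dz":0,"roll":-0.2},{"claw":0,"dx":-0.6,"dy":3.0,"dz":0,"roll":-0.3},{"claw":0,"dx":-0.7,"dy":3.6,"dz":0,"roll":-0.47},{"claw":0,"dx":-0.7,"dy":3.8,"dz":0,"roll":-0.47}]'; python3 -m pendant '[{"claw":0,"dx":0,"dy":0,"dz":0,"roll":0},{"claw":0,"dx":0,"dy":0,"dz":0,"roll":0},{"claw":0,"dx":0,"dy":0,"dz":0,"roll":0},{"claw":0,"dx":0,"dy":0,"dz":0,"roll":0}]'
```

```text
time: 16.15
ee_pos: [559.5, 11.2, 195.0]
tool_rot: [[0.99, 0.143, -0.005], [0.143, -0.99, 0.001], [-0.005, -0.001, -1.0]]
wrist_force: [1.7, -0.4, -4.5]
time: 16.57
ee_pos: [555.0, -106.4, 195.1]
tool_rot: [[0.982, 0.188, -0.005], [0.188, -0.982, 0.0], [-0.005, -0.001, -1.0]]
wrist_force: [0.9, -0.4, -4.2]
opening: 0.145
time: 16.9
ee_pos: [556.5, -102.1, 197.4]
tool_rot: [[0.981, 0.192, -0.001], [0.192, -0.981, 0.001], [-0.001, -0.001, -1.0]]
wrist_force: [0.5, 0.1, -4.6]
opening: 0.147
```

```bash
python3 -m pendant '[{"claw":0,"dx":-0.3,"dy":0.8,"dz":0,"roll":0},{"claw":0,"dx":-0.6,"dy":1.6,"dz":0,"roll":0},{"claw":0,"dx":-0.9,"dy":2.4,"dz":0,"roll":0},{"claw":0,"dx":-1.02,"dy":2.8,"dz":0,"roll":0},{"claw":0,"dx":-1.02,"dy":2.93,"dz":0,"roll":0}]'|grep -v opening; python3 -m pendant '[{"claw":0,"dx":0,"dy":0,"dz":0,"roll":0},{"claw":0,"dx":0,"dy":0,"dz":0,"roll":0},{"claw":0,"dx":0,"dy":0,"dz":0,"roll":0},{"claw":0,"dx":0,"dy":0,"dz":0,"roll":0}]';  python3 - <<'E'
from m import *
import pickle
d={n:snapshot(n) for n in("wrist","side","top")};pickle.dump(d,open("d8.pkl","wb"))
def crop(s,b,k): return cv2.resize(s["pixels"][b[1]:b[3],b[0]:b[2],::-1],None,fx=k,fy=k,interpolation=cv2.INTER_CUBIC)
A=crop(d["wrist"],(160,80,480,280),2.5);cv2.imwrite("pics/w8.png",A)
E
```

```text
time: 17.32
ee_pos: [543.1, -196.9, 197.9]
tool_rot: [[0.982, 0.189, -0.0], [0.189, -0.982, -0.001], [-0.0, 0.0, -1.0]]
wrist_force: [0.0, 0.6, -4.5]
time: 17.65
ee_pos: [543.5, -194.4, 197.9]
tool_rot: [[0.981, 0.192, -0.0], [0.192, -0.981, 0.0], [0.0, -0.0, -1.0]]
wrist_force: [0.8, -0.1, -5.0]
opening: 0.151
```

View pics/w8.png

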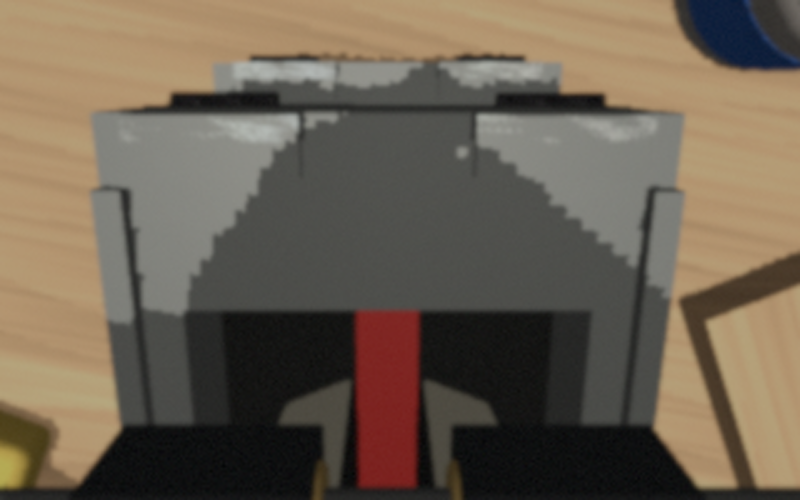

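Red lid rear edge is at (93..683,113) and the green lid rear edge at (214..560,63), parallel. A numeric check of the offsets:

```bash
python3 - <<'E'
from m import *
import pickle
s=pickle.load(open("d8.pkl","rb"))["wrist"];q=lambda L:np.array(L)/2.5+[160,80]
e=np.array([.981,.192]);n=np.array([-.192,.981]);T=np.array([543.5,-194.4])
print(s["cx"],s["cy"])
for z,L in((230,[(93,113),(683,113)]),(124,[(214,63),(560,63)]),(133,[(214,63),(560,63)]),(168,[(172,96),(606,96)]),(168,[(279,100),(497,100)])):
    P=onz(s,q(L),z)[:,:2]-T;print(z,"along",(P@e).round(1),"lat",(P@n).round(1),"mid",(P@n).mean().round(2))
print(onz(s,q([(356,312),(421,312)]),228.5)[:,:2].dot(n)-T@n)
E
```

```text
314.4652466445541 199.52062543017723
230 along [74.8 74.7] lat [ 60.1 -59.5] mid 0.25
124 along [86.6 86.5] lat [ 59.7 -59.2] mid 0.27
133 along [86.4 86.4] lat [ 57.6 -57. ] mid 0.29
168 along [76.7 76.6] lat [ 62.1 -62.6] mid -0.23
168 along [75.6 75.6] lat [ 31.4 -31.3] mid 0.07
[ 7.41909401 -7.12787659]
```

Lateral mismatch is about 0 and the red case is 11.8 mm forward of home, as planned. Lowering now.

```bash
python3 -m pendant '[{"claw":0,"dx":0,"dy":0,"dz":0.3,"roll":0},{"claw":0,"dx":0,"dy":0,"dz":0.6,"roll":0},{"claw":0,"dx":0,"dy":0,"dz":0.9,"roll":0},{"claw":0,"dx":0,"dy":0,"dz":1.1,"roll":0},{"claw":0,"dx":0,"dy":0,"dz":1.2,"roll":0}]'|grep -v opening; for i in 1 2; do python3 -m pendant '[{"claw":0,"dx":0,"dy":0,"dz":0.03,"roll":0},{"claw":0,"dx":0,"dy":0,"dz":0.06,"roll":0},{"claw":0,"dx":0,"dy":0,"dz":0.06,"roll":0}]'|grep -E "ee_pos|force"; done
```

```text
time: 18.22
ee_pos: [542.5, -195.4, 160.0]
tool_rot: [[0.982, 0.19, -0.003], [0.19, -0.982, 0.001], [-0.002, -0.002, -1.0]]
wrist_force: [0.4, -0.3, -4.7]
ee_pos: [543.5, -195.8, 160.2]
wrist_force: [0.2, -0.7, -5.1]
ee_pos: [543.4, -195.7, 158.4]
wrist_force: [0.3, -0.2, -4.0]
```

```bash
for i in 1 2; do python3 -m pendant '[{"claw":0,"dx":0,"dy":-0.02,"dz":0.02,"roll":0},{"claw":0,"dx":0,"dy":-0.02,"dz":0.05,"roll":0},{"claw":0,"dx":0,"dy":-0.02,"dz":0.05,"roll":0}]'|grep -E "ee_pos|force"; done
```

```text
ee_pos: [543.2, -195.1, 156.8]
wrist_force: [-0.1, 0.1, -4.3]
ee_pos: [543.8, -194.8, 156.1]
wrist_force: [1.7, -0.0, 1.6]
```

Contact at z≈156.3, the height expected for resting on the bead. Releasing.

```bash
python3 -m pendant '[{"claw":0.2,"dx":0,"dy":0,"dz":0,"roll":0},{"claw":0.43,"dx":0,"dy":0,"dz":0,"roll":0},{"claw":0.43,"dx":0,"dy":0,"dz":0,"roll":0},{"claw":0.43,"dx":0,"dy":0,"dz":0,"roll":0},{"claw":0.43,"dx":0,"dy":0,"dz":0,"roll":0}]'; python3 -m pendant '[{"claw":0.43,"dx":0,"dy":0,"dz":-0.5,"roll":0},{"claw":0.43,"dx":0,"dy":0,"dz":-1.0,"roll":0},{"claw":0.43,"dx":0,"dy":0,"dz":-1.8,"roll":0},{"claw":0.3,"dx":0,"dy":0,"dz":-2.6,"roll":0},{"claw":0,"dx":-0.6,"dy":0,"dz":-2.7,"roll":0}]'; python3 -m pendant '[{"claw":0,"dx":-1.3,"dy":0,"dz":0,"roll":0},{"claw":0,"dx":-2.6,"dy":0,"dz":0,"roll":0},{"claw":0,"dx":-3.2,"dy":0,"dz":0,"roll":0},{"claw":0,"dx":-3.4,"dy":0,"dz":0,"roll":0},{"claw":0,"dx":-3.4,"dy":0,"dz":0,"roll":0}]'; python3 -m pendant '[{"claw":0,"dx":0,"dy":0,"dz":0,"roll":0},{"claw":0,"dx":0,"dy":0,"dz":0,"roll":0},{"claw":0,"dx":0,"dy":0,"dz":0,"roll":0}]'; python3 - <<'E'
from m import *
import pickle
d={n:snapshot(n) for n in("wrist","side","top")};pickle.dump(d,open("d9.pkl","wb"))
def crop(s,b,k): return cv2.resize(s["pixels"][b[1]:b[3],b[0]:b[2],::-1],None,fx=k,fy=k,interpolation=cv2.INTER_CUBIC)
A=crop(d["wrist"],(170,0,440,250),2);B=crop(d["side"],(298,145,362,228),4);B=np.pad(B,((0,max(0,500-len(B))),(0,0),(0,0)))
cv2.imwrite("pics/w9.png",np.hstack([A,B[:500]]))
E
```

```text
time: 19.63
ee_pos: [543.0, -194.5, 155.3]
tool_rot: [[0.982, 0.19, -0.0], [0.19, -0.982, -0.0], [-0.0, 0.0, -1.0]]
wrist_force: [-1.1, 0.1, 0.3]
opening: 0.412
time: 20.05
ee_pos: [528.7, -198.4, 240.5]
tool_rot: [[0.981, 0.192, 0.008], [0.192, -0.981, -0.003], [0.007, 0.005, -1.0]]
wrist_force: [-0.0, 0.1, 0.2]
opening: 0.332
time: 20.47
ee_pos: [424.6, -217.7, 236.9]
tool_rot: [[0.982, 0.189, 0.001], [0.189, -0.982, -0.001], [0.001, 0.001, -1.0]]
wrist_force: [0.1, 0.1, 0.3]
opening: 0.01
time: 20.72
ee_pos: [426.3, -217.2, 236.1]
tool_rot: [[0.982, 0.191, 0.0], [0.191, -0.982, 0.0], [0.0, -0.0, -1.0]]
wrist_force: [-0.8, -0.6, -1.1]
opening: 0.004
```

View pics/w9.png

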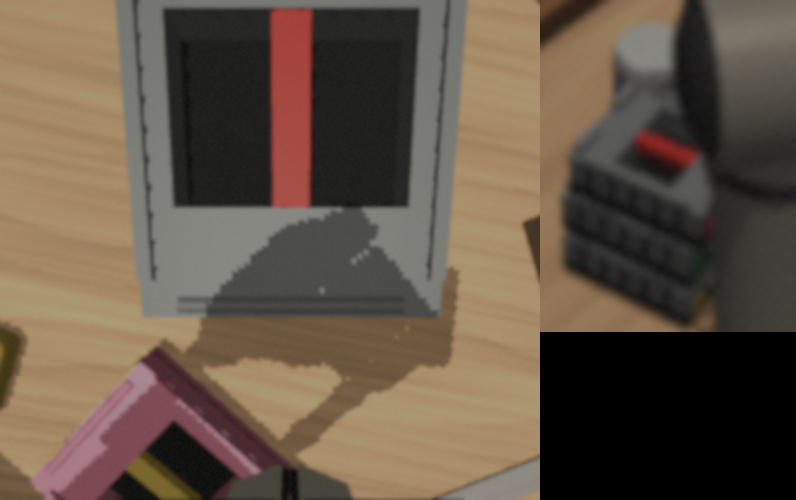

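That was the twelfth picture. The red case sits square on the column, still forward, and the side crop shows all three stacked. I'll use numbers only from here. Lowering in front of the red face (real tips near z≈173) and approaching.

```bash
python3 -m pendant '[{"claw":0,"dx":0,"dy":0,"dz":0.9,"roll":0},{"claw":0,"dx":0,"dy":0,"dz":1.8,"roll":0},{"claw":0,"dx":0,"dy":0,"dz":2.4,"roll":0},{"claw":0,"dx":0,"dy":0,"dz":2.7,"roll":0},{"claw":0,"dx":0.3,"dy":0,"dz":2.7,"roll":0}]'|grep -v opening; python3 -m pendant '[{"claw":0,"dx":0.3,"dy":0,"dz":0,"roll":0},{"claw":0,"dx":0.6,"dy":0,"dz":0,"roll":0},{"claw":0,"dx":0.6,"dy":0,"dz":0,"roll":0},{"claw":0,"dx":0.6,"dy":0,"dz":0,"roll":0}]'|grep -v opening;
```

```text
time: 21.28
ee_pos: [432.7, -214.9, 153.5]
tool_rot: [[0.982, 0.19, -0.004], [0.19, -0.982, 0.002], [-0.004, -0.003, -1.0]]
wrist_force: [0.3, 0.1, -0.3]
time: 21.62
ee_pos: [452.9, -212.3, 156.1]
tool_rot: [[0.981, 0.192, 0.001], [0.192, -0.981, -0.001], [0.001, 0.001, -1.0]]
wrist_force: [-0.6, 0.1, -0.0]
```

```bash
for i in 1 2 3; do python3 -m pendant '[{"claw":0,"dx":0.04,"dy":0,"dz":0,"roll":0},{"claw":0,"dx":0.07,"dy":0,"dz":0,"roll":0},{"claw":0,"dx":0.07,"dy":0,"dz":0,"roll":0}]' | grep -E "ee_pos|force"; done;  for i in 1 2 3; do python3 -m pendant '[{"claw":0,"dx":0.03,"dy":0,"dz":0,"roll":0},{"claw":0,"dx":0.06,"dy":0,"dz":0,"roll":0},{"claw":0,"dx":0.06,"dy":0,"dz":0,"roll":0}]' | grep -E "ee_pos|force"; done
```

```text
ee_pos: [453.9, -211.9, 155.6]
wrist_force: [-1.0, 0.6, -0.3]
ee_pos: [456.0, -211.5, 155.4]
wrist_force: [-0.1, 0.2, -0.3]
ee_pos: [458.2, -211.0, 155.3]
wrist_force: [0.2, -0.2, -0.6]
ee_pos: [459.9, -210.7, 155.3]
wrist_force: [-0.0, 0.2, -0.5]
ee_pos: [461.0, -210.4, 155.3]
wrist_force: [-3.5, -0.1, 1.0]
ee_pos: [463.2, -210.0, 155.2]
wrist_force: [-2.5, -0.6, -0.0]
```

```bash
for i in 1 2 3; do python3 -m pendant '[{"claw":0,"dx":0.03,"dy":0,"dz":0,"roll":0},{"claw":0,"dx":0.05,"dy":0,"dz":0,"roll":0},{"claw":0,"dx":0.05,"dy":0,"dz":0,"roll":0}]' | grep -E "ee_pos|force"; done
```

```text
ee_pos: [464.9, -209.6, 155.2]
wrist_force: [-3.1, -0.2, -0.3]
ee_pos: [466.4, -209.3, 155.2]
wrist_force: [-1.8, -0.5, -0.5]
ee_pos: [467.9, -209.1, 155.2]
wrist_force: [-1.3, 0.2, -1.7]
```

```bash
for i in 1 2; do python3 -m pendant '[{"claw":0,"dx":0.02,"dy":0,"dz":0,"roll":0},{"claw":0,"dx":0.03,"dy":0,"dz":0,"roll":0},{"claw":0,"dx":0.03,"dy":0,"dz":0,"roll":0}]' | grep -E "ee_pos|force"; done
```

```text
ee_pos: [468.7, -208.9, 155.3]
wrist_force: [-1.9, -0.5, -1.1]
ee_pos: [469.6, -208.8, 155.3]
wrist_force: [-2.1, -1.0, -0.6]
```

```bash
for i in 1 2; do python3 -m pendant '[{"claw":0,"dx":0.02,"dy":0,"dz":0,"roll":0},{"claw":0,"dx":0.03,"dy":0,"dz":0,"roll":0},{"claw":0,"dx":0.03,"dy":0,"dz":0,"roll":0}]' | grep -E "ee_pos|force"; done
```

```text
ee_pos: [470.5, -208.7, 155.4]
wrist_force: [-2.5, -0.0, -1.9]
ee_pos: [471.3, -208.5, 155.3]
wrist_force: [-1.4, 0.1, -0.4]
```

```bash
python3 -m pendant '[{"claw":0,"dx":0.02,"dy":0,"dz":0,"roll":0},{"claw":0,"dx":0.03,"dy":0,"dz":0,"roll":0},{"claw":0,"dx":0.03,"dy":0,"dz":0,"roll":0}]' | grep -E "ee_pos|force"
```

```text
ee_pos: [472.2, -208.3, 155.3]
wrist_force: [-2.4, -0.1, 0.1]
```

```bash
python3 -m pendant '[{"claw":0,"dx":0.02,"dy":0,"dz":0,"roll":0},{"claw":0,"dx":0.02,"dy":0,"dz":0,"roll":0},{"claw":0,"dx":0.02,"dy":0,"dz":0,"roll":0}]' | grep -E "ee_pos|force"
```

```text
ee_pos: [472.8, -208.2, 155.3]
wrist_force: [-1.4, 0.2, -0.5]
```

```bash
python3 -m pendant '[{"claw":0,"dx":0.02,"dy":0,"dz":0,"roll":0},{"claw":0,"dx":0.02,"dy":0,"dz":0,"roll":0},{"claw":0,"dx":0.02,"dy":0,"dz":0,"roll":0}]' | grep -E "ee_pos|force"
```

```text
ee_pos: [473.0, -208.2, 155.3]
wrist_force: [-4.6, -1.4, 0.5]
```

Stiffening at x≈473. One more nudge to confirm the stop.

```bash
python3 -m pendant '[{"claw":0,"dx":0.03,"dy":0,"dz":0,"roll":0},{"claw":0,"dx":0.03,"dy":0,"dz":0,"roll":0},{"claw":0,"dx":0.03,"dy":0,"dz":0,"roll":0}]' | grep -E "ee_pos|force"
```

```text
ee_pos: [473.0, -208.2, 155.4]
wrist_force: [-8.2, -1.3, 2.6]
```

```bash
python3 -m pendant '[{"claw":0,"dx":-1,"dy":0,"dz":0,"roll":0},{"claw":0,"dx":-2,"dy":0,"dz":0,"roll":0},{"claw":0,"dx":-2,"dy":0,"dz":-1.2,"roll":0},{"claw":0,"dx":-2,"dy":0,"dz":-2.4,"roll":0},{"claw":0,"dx":-2,"dy":0,"dz":-2.7,"roll":0}]' | grep -E "ee_pos|force";python3 -m pendant '[{"claw":0,"dx":0,"dy":0,"dz":0,"roll":0},{"claw":0,"dx":0,"dy":0,"dz":0,"roll":0},{"claw":0,"dx":0,"dy":0,"dz":0,"roll":0}]'| grep -E "ee_pos|force"; python3 - <<'E'
from m import *
import pickle
w=snapshot("wrist");t=snapshot("top");pickle.dump((w,t),open("d10.pkl","wb"))
o=pickle.load(open("d9.pkl","rb"))
for n,s,p,b in(("wrist",w,o["wrist"],(250,0,380,150)),("top",t,o["top"],(290,140,380,220))):
    for k,i in(("before",p),("after",s)):
        c,y,sz,st=bar(i,"r",184.5,b);print(n,k,c.round(1),round(y,3),sz.round(1),st)
# dark well corners in the wrist picture, lid front edge profile
def well(i):
    g=cv2.cvtColor(i["pixels"],cv2.COLOR_RGB2HSV); m=((g[...,2]<55)|((g[...,1]>110)&((g[...,0]<6)|(g[...,0]>174)))).astype(np.uint8);m[150:]=0;m[:,:240]=0;m[:,390:]=0
    n,l,s,c=cv2.connectedComponentsWithStats(m);j=1+np.argmax(s[1:,4]);return s[j]
print(well(o["wrist"]),well(w))
E
```

```text
ee_pos: [417.6, -220.8, 241.6]
wrist_force: [-0.1, -0.2, 0.0]
ee_pos: [415.1, -218.8, 235.0]
wrist_force: [0.6, -0.0, -0.1]
wrist before [ 546.5 -193.7] 0.187 [15.8 66. ] [ 304    4   23   99 2100]
wrist after [ 547.4 -193.7] 0.19 [15.5 45. ] [ 305    0   23   70 1499]
top before [ 562.3 -191.8] 0.135 [16.7 31.9] [327 182   7  12  62]
top after [ 561.4 -191.9] 0.172 [16.6 57.8] [326 178   9  21 112]
[  252     4   127   100 11852] [ 253    0  127   70 8529]
```

```bash
python3 -m pendant '[{"claw":0,"dx":-1,"dy":1.2,"dz":0,"roll":0},{"claw":0,"dx":-2,"dy":2.4,"dz":0,"roll":0},{"claw":0,"dx":-3,"dy":3.6,"dz":0,"roll":0},{"claw":0,"dx":-3,"dy":4.8,"dz":0,"roll":0},{"claw":0,"dx":-3,"dy":6,"dz":0,"roll":0}]' | grep -E "ee_pos|force";python3 -m pendant '[{"claw":0,"dx":0,"dy":0,"dz":0,"roll":0},{"claw":0,"dx":0,"dy":0,"dz":0,"roll":0},{"claw":0,"dx":0,"dy":0,"dz":0,"roll":0}]'| grep -E "ee_pos|force"; python3 - <<'E'
from m import *
import pickle
t=snapshot("top");sd=snapshot("side");pickle.dump((t,sd),open("d11.pkl","wb"));d0=pickle.load(open("d0.pkl","rb"))
c,y,sz,st=bar(t,"r",184.5,(290,140,380,220));print("red bar top",c.round(1),round(y,3),sz.round(1))
print("red alone before (true ~574,157)",[np.round(v,2) for v in bar(d0["top"],"r",60.5,(195,160,245,205))[:2]])
c2,y2,z2,_=bar(pickle.load(open("t7.pkl","rb")),"g",122.5,(290,160,370,212));print("green bar after push",c2.round(1),y2)
c,y,sz,st=bar(sd,"r",184.5,(300,140,370,230));print("red bar side",c.round(1),round(y,3),sz.round(1))
# coloured latches in top: centroid per colour near the front
H=lambda i:cv2.cvtColor(i["pixels"],cv2.COLOR_RGB2HSV).astype(int)
def latch(i,lo,hi,z,x0,y0,x1,y1):
    h=H(i);m=(h[...,1]>120)&(h[...,2]>50)&((h[...,0]>=lo)&(h[...,0]<=hi) if lo<hi else (h[...,0]>=lo)|(h[...,0]<=hi))
    b=np.zeros_like(m);b[y0:y1,x0:x1]=1;v,u=np.nonzero(m&b)
    return len(u),(np.mean(u).round(1),np.mean(v).round(1)) if len(u) else None
t7=pickle.load(open("t7.pkl","rb"))
e=(312,205,356,235)
for n,i in(("t0",d0["top"]),("t7",t7),("now",t)):
    print(n,"yellow",latch(i,24,34,20,*e),"green",latch(i,50,75,80,*e),"red",latch(i,174,5,140,*e))
E
```

```text
ee_pos: [359.1, -413.1, 235.6]
wrist_force: [1.9, -1.1, 0.8]
ee_pos: [360.7, -410.9, 234.9]
wrist_force: [0.4, 0.2, -0.3]
red bar top [ 556.7 -192.8] 0.183 [16.9 65.8]
red alone before (true ~574,157) [array([575.39, 155.94]), np.float64(0.08)]
green bar after push [ 555.3 -192.9] 0.18786514991613884
red bar side [ 556.7 -191.7] 0.197 [28.7 61.5]
t0 yellow (0, None) green (23, (np.float64(332.3), np.float64(213.2))) red (0, None)
t7 yellow (10, (np.float64(328.0), np.float64(221.1))) green (11, (np.float64(332.6), np.float64(218.1))) red (0, None)
now yellow (10, (np.float64(328.0), np.float64(221.1))) green (9, (np.float64(331.9), np.float64(218.2))) red (23, (np.float64(333.7), np.float64(215.9)))
```

The red bar is 1.4 mm from the green bar's position and the yaws match. The yellow latches haven't moved, and the top and side views agree at the home height. The gripper is well clear, so I'm handing in.

```bash
python3 -c "
from plant import *
print(finish_job())"
```

```text
the job is handed in; nothing more can be done
None
```

I slid the green case home, then set the red case on it about 12 mm forward and slid that home too. The job is handed in at about 26 s of the 67 s allowed; no verdict is reported.

**Green push:** it slid at about 5 N. The force dropped as its front went behind the bead, and it stopped hard after about 11.5 mm. I pushed to about 11 N.

**Red push:** it slid at about 2–3 N and stopped hard after about 12 mm. I pushed to about 8 N.

**Last checks:**
- **Red over green:** the red bar is at (556.7, -192.8) mm with yaw 0.183, and the green bar was at (555.3, -192.9) with yaw 0.188. Top and side views agree within about 1 mm at the home height.
- **Yellow case:** its latches sit at the same pixels before and after the red push. They were hidden at the start, so for the green push I only have the low forces as evidence that it stayed put.
- **Tilt:** I did not measure it directly. That both fronts dropped behind the bead is inferred from the travel, the hard stop and the forces.
- **Bystanders:** I did not measure these, but the arm never went low near them.

**What disagreed:** the fingertips turned out to be about 18 mm above the reported TCP, not 19 mm ahead of it. My first grip closed on air above the bar. I found the bar top by touch, with a press of about 39 N before I backed off, and gripped correctly on the second try.

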